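Wind the free-standing timer without letting it spin, then start it

ROBOT

A 6-joint arm with a two-finger parallel gripper is mounted at the origin on a cart in front of the work surface, level with it; the furniture and walls round the work are solid. World frame = base frame: x ahead of the robot, y to its left, z up, the work surface at z = 0. Lengths are in mm, angles in rad, forces in N, time in s.
With the tool pointing down it reaches from about 275 to 1000 mm from the base axis. Payload 8.4 kg.
Tool frame: the origin (TCP) lies on the centre line of the jaws, within the pads' length; the fingertips stand 17 mm ahead of it and the grasp point (between the pads) lies 2 mm behind it (r.tcp_to_tips is the z of the fingertips in the tool frame, in mm); z points along the fingers, y is the direction in which the jaws open and shut (so a half turn about z gives the same grasp; the last joint's range is limited). The gripper opens to 85 mm and grips with 20 to 120 N. Pads are 22 mm wide; open, the fingers measure 114 mm over their backs; the gripper's body (76 mm by 85 mm) begins 54 mm behind the grasp point. The pads swing forward as they close: fully open they stand 13 mm farther back than shut.
Start: joints at [1.278, 0.353, 1.633, -0, 1.155, -0.002], TCP at [179.198, 598.762, 248.281] pointing down, gripper open.
Joint ranges: [-2.63, 2.63], [-0.92, 2.1], [0.06, 2.66], [-1.3, 4.44], [0, 2.69], [-3.02, 3.02]. Speed limits (rad/s): [2.22, 2.22, 2.79, 3.14, 3.14, 3.14].

INTERFACE

Orientations are given as [roll, pitch, yaw] about the fixed x, y, z axes, in that order (R = Rz(yaw) Ry(pitch) Rx(roll)).
In Python, from rig import r, cams, job gives the robot as it stands.
- The arm moves only by the tool drive_tool, never from a script. Its argument "deltas" is a list of rows, each a list of 4 numbers: the shift along the tool's x, y, z in cm, then the turn about the tool's z in rad. In form: [[x, y, z, roll], ...]. A call has 1 to 12 rows; each row shifts and turns the commanded pose from where the row before left it, along the tool's axes as they then stand; what a row does not reach is not made up. A row lasts 1/12 s, in which the tool goes at most 41.7 mm and 7.16 degrees, less where a joint would pass 70% of its speed; a pose out of reach is approached as far as the arm can. A call with a gripper value outside its range is refused whole. "jaw" is the closure, from 0 (fully open) to 1 (shut), set as the call begins (left out, the last holds). The fingers move at their own pace and stop on an object; "force" is the grip in N (left out, the last holds). Time passes only in rows, so rows that do not move let the fingers close. It gives the time, the measured TCP pose, the force and the opening at its end, in the units of the state.
- r.sense(): the state, without advancing time (a new reading comes with each control period).
- cams.grab_frame(name): name is "side" or "top" or "wrist"; returns (picture, depth): 480x640x3 uint8, red, green, blue; 480x640 float32, mm along the optical axis (not along the pixel's ray), 0 where there is no reading.
- cams.camera_params(name): a dict with "fx", "fy", "cx", "cy" (pixels), "R" (3x3) and "t" (3): a world point X has camera coordinates R X + t. Camera axes: x right, y down, z forward; pixel columns grow to the right and rows downward; lengths in mm; the calibration is good to about 2 mm. A picture is of the moment at which its call begins: read the wrist's pose just before it. camera_params takes no time and is no camera call; for the wrist camera it gives the pose at the moment of the call.
- job.sign_off(): hands the job in, once; it reports no verdict.
The state is a dict: "clock": time; "qpos": joint angles; "qvel": joint speeds; "joint_efforts": joint torques, N m; "eef_pos": TCP position; "tcp_rot": TCP orientation; "contact_force": force on the tool from outside, world axes, zero at the start; "wrist_torque": the same for the moment, N m; "opening": opening from 0.0 (shut) to 1.0 (fully open).
Only numpy, scipy, OpenCV 4.12 (cv2) and the standard library are available. Lean on these libraries where they do the work, as an engineer would, in place of code of your own. Each camera call takes 0.05 s, during which the arm holds its last target. There are 200 camera calls.

TASK

Set the grey mechanical timer on the ceramic plate to full time: lean gently on its dial so that the light timer neither spins nor slides, and turn the dial clockwise all the way to its end stop. Then push the round start button fully down, hold it for a moment and let it go. Keep the push on the plate under 25 N and leave everything else where it is.

Things in the scene. Friction and masses are not known exactly. Their poses are not given: they have to be found in the camera images.
- timer: Free-standing mechanical timer: flat grey housing, 100 mm deep (x), 140 wide (y), top at z 42 mm, about 0.22 kg, loose on four hard feet (x +-40, y +-60 mm). Origin: centre of its underside; x to its back, y to its left, z up. Turning the dial without leaning on it spins it: feet friction is 0.34 to 0.46. A push of 12 to 18 N down on the dial holds it; below 10 N it may spin.
- dial_face (a point): On the dial's axis (timer x 0, y -25, z 49 mm), at the top of its black round skirt, 74 mm across. On the skirt stands the grip bar, 14 mm thick, 64 long, 25.5 high, centred on the axis. Frame turns with the dial: x along the bar to its white pointer line, y across its flat flanks, z up. Fingertips may push on the skirt beside the bar. All is rigid: 1 mm too deep gives over 10 N.
- dial (a joint): Dial angle in rad, growing clockwise seen from above, 0 to 2.4 where a hard end stop lies (full time). Starts between 0.9 and 1.5, stays where it is left, takes about 0.25 N m to turn. The pointer's direction in the timer's frame is 1.2 - angle, counter-clockwise from the timer's x axis.
- button_top (a point): Centre of the top of the start button, a round black push button 24 mm across at timer x 0, y +50 mm; released, it stands 10 mm above the housing top (z 52 mm). Moves with the button.
- start_button (a joint): Start button travel in m: 0 released, 0.005 fully down. Springs back. 1.5 N starts it, 5 N holds it fully down.
- corner_left (a point): Upper front left corner of the timer housing (x -50, y +70, z 42 mm in its frame).
- corner_right (a point): Upper front right corner of the timer housing (x -50, y -70, z 42 mm in its frame).
- plate: Fixed smooth white ceramic plate, 190 mm (x) by 260 mm (y), 8 mm thick, on the worktop; origin at the centre of its underside. The timer stands on its right-hand part. It is thin: the timer may bear on it with at most 25 N, its weight included.
- stopper: Bystander: grey rubber stopper, 32 mm across, 26 high, standing on the plate left of the timer. Origin: centre of its underside.
- fitting: Bystander: brass hose fitting, 26x30x38 mm, standing on the plate left of the timer. Origin: centre of its underside.
- petri: Bystander: closed petri dish, 66 mm across, 14 high, on the worktop to the right. Origin: centre of its underside.
- digital_timer: Bystander: white digital timer, 62x66x19 mm, lying on the worktop to the right, not to be used. Origin: centre of its underside.
- jar: Bystander: steel grinding jar, 40 mm across, 50 high, on the worktop to the right. Origin: centre of its underside.
- pen: Bystander: marker pen, 130 mm long, lying on the worktop to the right. Origin: centre of its underside.

How it is judged (in metres and radians):
On the way, in this order (a step that is already met when the one before it is completed fails the run):
1. the dial is turned to its end stop (2.32 rad or more) (value of joint dial above 2.32 rad), for 0.2 s.
2. the start button is pushed down (4 mm or more of its 5 mm) (value of joint start_button above 0.004 m), for 0.2 s.
At the end, for the whole second after the job is handed in: The dial stands at its end stop (2.32 rad or more of 2.4), the start button is released (less than 1 mm down), and the timer stands flat (within 0.05 rad) and still on the plate, both front corners within 20 mm of where they were at the start (value of joint dial above 2.32 rad and distance of each of corner_left, corner_right from where it was at the start of the episode below 0.02 m and angle between timer's own z axis and vertical below 0.05 rad and value of joint start_button below 0.001 m and linear speed of timer below 0.01 m/s and angular speed of timer below 0.1 rad/s); the robot touches nothing.
It fails at once if the timer spins or slides on the plate: one of its front corners is more than 20 mm from where it stood (distance of any of corner_left, corner_right from where it was at the start of the episode above 0.02 m).
It fails at once if the timer is pressed on the ceramic plate with more than 25 N (its weight included) (contact force between timer and plate above 25 N).
It fails at once if the timer is tipped by more than 0.12 rad (angle between timer's own z axis and vertical above 0.12 rad).
It fails at once if a bystander is pushed more than 15 mm (distance of any of stopper, fitting, petri, digital_timer, jar, pen from where it was at the start of the episode above 0.015 m).
It also fails if it takes over 72 s, if anything falls off the work surface, if the arm or the gripper's body presses on something with over 40 N, if the wrist force passes 120 N, or if a joint passes its speed limit or range.

## Working session

There is one attempt and no reset: what is moved stays moved. The work goes in short steps, Python scripts to look and compute and a tool call to move; the robot and the scene stay as the last step left them, time stands still between calls to the robot, and variables do not carry over. Pictures are saved under pics/ and viewed, about 8 in all and at most 12, crops included, and the job is handed in when it is done.

Besides the shell and the picture viewer there is one more tool, called after "Call:" as name(argument=value, ...) on one line, values as JSON. drive_tool: Moves the arm, as the interface text tells. Its arguments: {"type":"object","properties":{"deltas":{"type":"array"},"jaw":{"type":"number"},"force":{"type":"number"}},"required":["deltas"]}

```bash
ls; mkdir -p pics
python3 - <<'E'
from rig import r,cams,job
import cv2,numpy as np
print(r.sense(), r.tcp_to_tips)
for n in("top","side"):
    p,d=cams.grab_frame(n); cv2.imwrite(f"pics/{n}0.png",p[:,:,::-1]); np.save(f"pics/{n}0.npy",d); c=cams.camera_params(n); print(n,c)
E
```

```text
pics
{'clock': 0.0, 'qpos': array([ 1.27758952e+00,  3.53671690e-01,  1.63416307e+00,  3.06697107e-06,
        1.15518296e+00, -2.39644582e-03]), 'qvel': array([-0.00139226, -0.00114371, -0.00073351,  0.00087193,  0.00042787,
       -0.00048599]), 'joint_efforts': array([-1.70347088e-03, -6.05282950e+01, -3.42071915e+01, -1.51224622e-04,
        9.78977914e-03, -2.31212545e-05]), 'eef_pos': array([179.06804311, 598.31326621, 247.53457769]), 'tcp_rot': array([-3.14016760e+00, -6.21918568e-06,  2.85078105e+00]), 'contact_force': array([-0.26328006,  0.54132683,  0.2331779 ]), 'wrist_torque': array([-0.014702  ,  0.0220187 , -0.00936601]), 'opening': 0.9978492069719639} 17.0
top {'fx': 496.30213966566373, 'fy': 496.30213966566373, 'cx': 324.7023362870326, 'cy': 237.71272855363327, 'R': array([[-0.01717789, -0.99979332, -0.01087402],
       [-0.99158458,  0.01843056, -0.12814184],
       [ 0.12831577,  0.00858131, -0.99169624]]), 't': array([ -53.56097254,  519.26697897, 1213.8557934 ])}
side {'fx': 556.2957222091097, 'fy': 556.2957222091097, 'cx': 323.1765943210736, 'cy': 241.6668314670445, 'R': array([[ 0.97443779, -0.22365206, -0.02123102],
       [-0.15692212, -0.60996511, -0.77673548],
       [ 0.16076831,  0.76021202, -0.62946901]]), 't': array([-492.16994087,  106.21241854, 1222.1461503 ])}
```

View pics/top0.png

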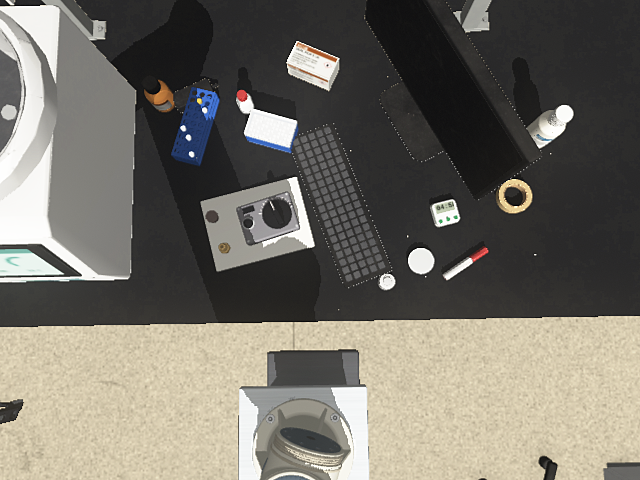

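View pics/side0.png

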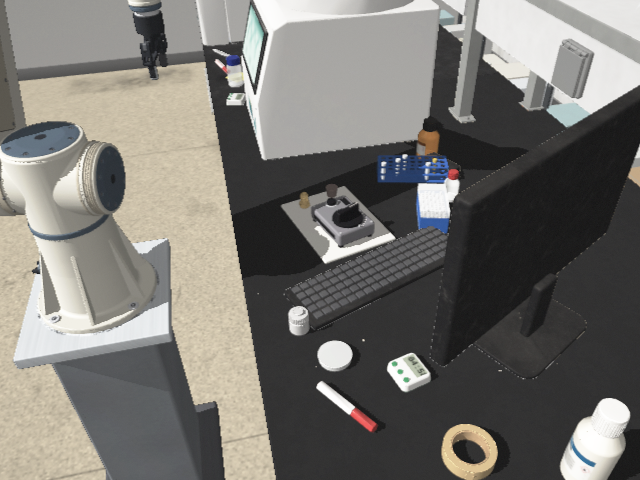

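Top view: timer about (268,218), dial about (276,211), button about (250,223), stopper (212,217), fitting (224,247). Side view: the arm is parked left, clear of the timer. I'll enlarge the timer.

Run:
```python
import cv2
p=cv2.imread("pics/top0.png")[170:280,195:325]
cv2.imwrite("pics/topc.png",cv2.resize(p,None,fx=5,fy=5,interpolation=cv2.INTER_CUBIC))
```

```text
(no output)
```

View pics/topc.png

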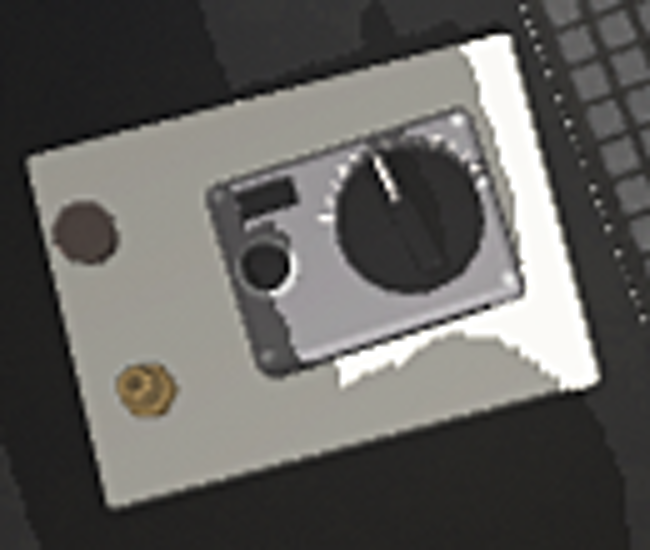

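Crop (5x, offset 195,170): housing corners FL (268,376), FR (522,293), BR (465,108), BL (207,190); skirt centre (410,219), button (265,265), pointer line from (395,198) to (375,155), bar's far end about (440,268).

```bash
cat > h.py <<'E'
import numpy as np
from rig import r,cams,job
def ray(c,u,v,z):
    R,t=c["R"],c["t"]; o=-R.T@t
    d=R.T@np.array([(u-c["cx"])/c["fx"],(v-c["cy"])/c["fy"],1]); return o+d*(z-o[2])/d[2]
E
python3 - <<'E'
from h import *
c=cams.camera_params("top")
P={}
for n,u,v,z in [("FL",268,376,50),("FR",522,293,50),("BR",465,108,50),("BL",207,190,50),("dial",410,219,57),("btn",265,265,60),("p0",395,198,82),("p1",375,155,82),("pe",440,268,82),("stop",85,232,34),("fit",148,388,46),("pl1",27,158,8),("pl2",510,33,8),("pl3",600,380,8),("pl4",110,508,8)]:
    P[n]=ray(c,195+u/5,170+v/5,z); print(n,P[n].round(1))
ce=np.mean([P[k] for k in("FL","FR","BR","BL")],0)
for a,b,o in(("FR","FL",np.pi/2),("BR","BL",np.pi/2),("FL","BL",0),("FR","BR",0),("pl3","pl4",np.pi/2),("pl2","pl1",np.pi/2),("dial","btn",np.pi/2)):
    d=P[b]-P[a]; print(a,b,np.linalg.norm(d).round(1),np.arctan2(d[1],d[0])-o)
yaw=np.mean([np.arctan2(*(P[b]-P[a])[1::-1])-np.pi/2 for a,b in(("FR","FL"),("BR","BL"))])
for a,b in(("p0","p1"),("pe","p1")):
    d=P[b]-P[a]; print("ptr",np.arctan2(d[1],d[0]))
ey=np.array([-np.sin(yaw),np.cos(yaw),0])
print("yaw",yaw,"ce",ce,"dial from corners",ce-25*ey,"btn",ce+50*ey)
E
```

```text
FL [500.8 125.9  50. ]
FR [ 5.4e+02 -5.0e-01  5.0e+01]
BR [634.5  27.1  50. ]
BL [595.1 156.7  50. ]
dial [577.2  54.3  57. ]
btn [554.9 125.9  60. ]
p0 [583.2  58.9  82. ]
p1 [604.7  68.6  82. ]
pe [548.3  37.2  82. ]
stop [577.8 221.4  34. ]
fit [496.4 186.2  46. ]
pl1 [622.  258.3   8. ]
pl2 [683.4   6.8   8. ]
pl3 [500.6 -37.4   8. ]
pl4 [439.6 213.2   8. ]
FR FL 132.3 0.3008213987391859
BR BL 135.4 0.2949117421605072
FL BL 99.2 0.3159183937300832
FR BR 98.4 0.2847144672014437
pl3 pl4 257.9 0.23878901478757641
pl2 pl1 258.9 0.23971980433317985
dial btn 75.0 0.30144593781835116
ptr 0.42308544608191717
ptr 0.5077624511018485
yaw 0.29786657044984655 ce [567.61520863  77.29782615  50.        ] dial from corners [574.95224344  53.39870649  50.        ] btn [552.941139   125.09606545  50.        ]
```

```bash
cat >> h.py <<'E'
def togo(x,y,z=None):
    s=r.sense(); p=s["eef_pos"]; a=s["tcp_rot"][2]
    D=np.array([x,y])-p[:2]; t=np.array([np.cos(a),np.sin(a)]); u=np.array([np.sin(a),-np.cos(a)])
    return (D@t/10).round(2),(D@u/10).round(2),None if z is None else round((p[2]-z)/10,2)
E
python3 - <<'E'
from h import *
c=cams.camera_params("side"); d=np.load("pics/side0.npy"); R,t=c["R"],c["t"]
for u,v in((268,150),(265,100),(252,20),(425,120),(400,140),(300,150),(440,20)):
    z=d[v,u]; X=R.T@(np.array([(u-c["cx"])/c["fx"]*z,(v-c["cy"])/c["fy"]*z,z])-t); print(u,v,z,X.round())
print(togo(300,320),togo(576,54,230))
E
```

```text
268 150 1589.6627 [443. 429.  48.]
265 100 1495.6326 [448. 430. 199.]
252 20 1612.3776 [459. 689. 330.]
425 120 1564.5458 [884. 360. 116.]
400 140 1674.5703 [842. 434.  20.]
300 150 1614.324 [536. 430.  33.]
440 20 0.0 [ 300. -974.  841.]
(np.float64(-19.56), np.float64(-23.2), None) (np.float64(-53.63), np.float64(-40.77), np.float64(1.76))
```

Call:
drive_tool(deltas=[[-1.96,-2.32,0,0],[-1.96,-2.32,0,0],[-1.96,-2.32,0,0],[-1.96,-2.32,0,0],[-1.96,-2.32,0,0],[-1.96,-2.32,0,0],[-1.96,-2.32,0,0],[-1.96,-2.32,0,0],[-1.96,-2.32,0,0],[-1.96,-2.32,0,0],[0,0,0,0]], jaw=0.55)

```text
clock: 1.02
eef_pos: [301.1, 316.2, 247.9]
tcp_rot: [-3.139, 0.0, 2.849]
contact_force: [-0.3, 0.8, -0.2]
opening: 0.45
```

```bash
python3 -c "
from h import *
print(togo(560,54,230),r.sense()['qpos'])"
```

```text
(np.float64(-32.35), np.float64(-17.64), np.float64(1.79)) [ 8.07544042e-01  5.47538867e-02  2.01441401e+00 -1.66999660e-03
  1.07447912e+00 -4.69789051e-01]
```

Call:
drive_tool(deltas=[[-2.7,-1.47,0.15,0],[-2.7,-1.47,0.15,0],[-2.7,-1.47,0.15,0],[-2.7,-1.47,0.15,0],[-2.7,-1.47,0.15,0],[-2.7,-1.47,0.15,0],[-2.7,-1.47,0.15,0],[-2.7,-1.47,0.15,0],[-2.7,-1.47,0.15,0],[-2.7,-1.47,0.15,0],[-2.7,-1.47,0.15,0],[-2.7,-1.47,0.15,0]])

```text
clock: 2.02
eef_pos: [561.2, 57.4, 229.9]
tcp_rot: [3.142, -0.0, 2.851]
contact_force: [-0.4, 1.1, -0.1]
opening: 0.45
```

Call:
drive_tool(deltas=[[0,0,0,-0.11],[0,0,0,-0.11],[0,0,0,-0.11],[0,0,0,-0.11],[0,0,0,-0.11],[0,0,0,-0.11],[0,0,0,-0.1],[0,0,0,0],[0,0,0,0]])

```text
clock: 2.77
eef_pos: [560.2, 58.7, 230.0]
tcp_rot: [3.141, -0.0, -2.675]
contact_force: [0.3, 0.8, 0.1]
opening: 0.449
```

Run:
```python
from h import *
import cv2
s=r.sense(); print(s['qpos'],s['eef_pos'],s['tcp_rot'])
p,d=cams.grab_frame("wrist"); cv2.imwrite("pics/w1.png",p[:,:,::-1]); print(cams.camera_params("wrist"))
```

```text
[ 1.01629833e-01  2.76642233e-01  1.78539415e+00  5.89251464e-05
  1.07992399e+00 -1.93536678e+00] [560.23602483  58.65832654 230.04637709] [ 3.14141300e+00 -3.25026456e-04 -2.67542013e+00]
{'fx': 331.5330162070962, 'fy': 331.5330162070962, 'cx': 319.538180694238, 'cy': 239.28953730778017, 'R': array([[-4.49556102e-01,  8.93251900e-01,  5.95621568e-04],
       [ 8.56264564e-01,  4.30751019e-01,  2.85069388e-01],
       [ 2.54382208e-01,  1.28664693e-01, -9.58506698e-01]]), 't': array([ 200.38929785, -535.5332521 ,  210.2686411 ])}
```

View pics/w1.png

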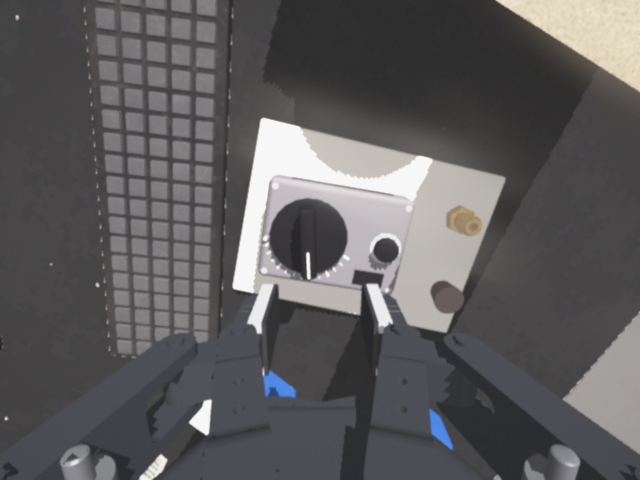

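Wrist view: skirt centred about (308,238), pointer line about (308,254)–(309,278), button about (386,250). I'll enlarge it once.

Run:
```python
import cv2
p=cv2.imread("pics/w1.png")[170:300,255:420]
p=cv2.convertScaleAbs(p,alpha=1.6,beta=20)
cv2.imwrite("pics/w1c.png",cv2.resize(p,None,fx=4.5,fy=4.5,interpolation=cv2.INTER_CUBIC))
```

```text
(no output)
```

View pics/w1c.png

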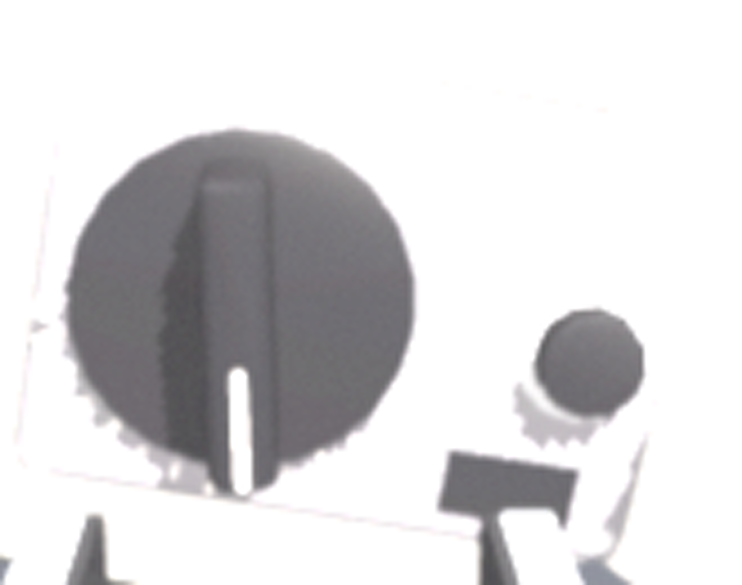

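Crop (4.5x, offset 255,170): bar's top face runs (236,183)–(245,490), skirt x 68–414 with its top at y 130, button top centred about (592,360).

Run:
```python
from h import *
c=cams.camera_params("wrist")
P={}
for n,u,v,z in [("b0",236,183,82.5),("b1",245,490,82.5),("sl",68,295,57),("sr",414,295,57),("st",241,130,57),("btn",592,360,60),("pp0",237,370,82.5),("pp1",242,492,82.5)]:
    P[n]=ray(c,255+u/4.5,170+v/4.5,z); print(n,P[n].round(1))
for a,b in(("b0","b1"),("pp0","pp1")):
    d=P[b]-P[a]; print(np.linalg.norm(d),np.arctan2(d[1],d[0]))
m=(P["b0"]+P["b1"])/2; print("bar mid",m,"skirt mid",(P["sl"]+P["sr"])/2, "dist btn",np.linalg.norm((P["btn"]-m)[:2]))
s=r.sense(); print(s["tcp_rot"][2]+np.pi, togo(*m[:2],100))
```

```text
b0 [549.5  40.9  82.5]
b1 [604.   69.6  82.5]
sl [591.5  21.7  57. ]
sr [559.3  85.7  57. ]
st [544.5  38.6  57. ]
btn [554.4 124.8  60. ]
pp0 [582.3  57.2  82.5]
pp1 [604.6  69.2  82.5]
61.50130523311407 0.484688122110713
25.37867494562168 0.4948793791942252
bar mid [576.74522376  55.22553211  82.5       ] skirt mid [575.35671106  53.73769707  57.        ] dist btn 73.0323626198584
0.46578289839666276 (np.float64(-1.33), np.float64(-1.04), np.float64(13.01))
```

Call:
drive_tool(deltas=[[-0.44,-0.35,0,-0.02],[-0.44,-0.35,0,0],[-0.45,-0.34,0,0],[0,0,3,0],[0,0,3,0],[0,0,3,0],[0,0,3,0],[0,0,0.5,0],[0,0,0,0],[0,0,0,0]])

```text
clock: 3.65
eef_pos: [577.8, 55.4, 106.1]
tcp_rot: [-3.141, 0.001, -2.653]
contact_force: [0.1, 1.0, 0.0]
opening: 0.451
```

Run:
```python
from h import *
import cv2
print(togo(576.3,54.7,80)); s=r.sense(); print(s["wrist_torque"],s["tcp_rot"])
p,d=cams.grab_frame("wrist"); q=cv2.convertScaleAbs(p[150:450,160:480,::-1],alpha=1.5,beta=20); cv2.imwrite("pics/w2.png",cv2.resize(q,None,fx=2,fy=2))
```

```text
(np.float64(0.16), np.float64(0.01), np.float64(2.61))
[ 0.00401372 -0.06066323  0.04805402] [-3.14135297e+00  5.76409208e-04 -2.65283362e+00]
```

View pics/w2.png

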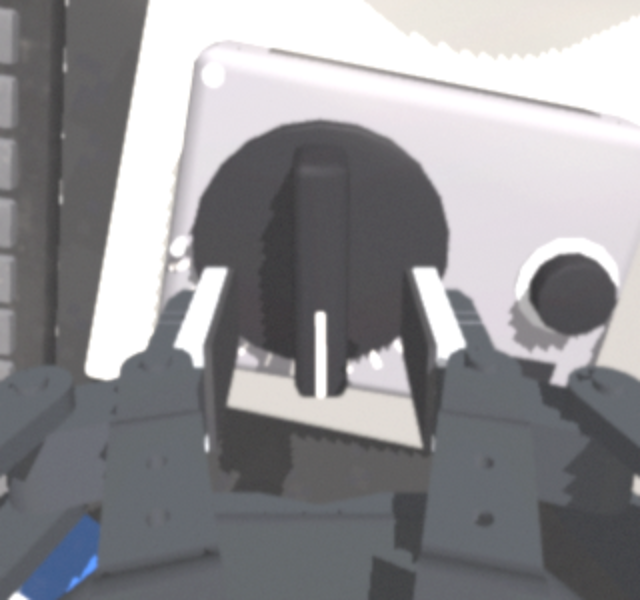

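The bar (x about 320) is centred between the jaws (227–408) and lined up. I'll lower beside it.

Call:
drive_tool(deltas=[[0.12,0,1,0],[0,0,1,0],[0,0,0,0],[0,0,0,0],[0,0,0,0],[0,0,0,0]], jaw=0.78, force=20)

```text
clock: 4.2
eef_pos: [576.0, 54.8, 85.6]
tcp_rot: [-3.141, 0.0, -2.652]
contact_force: [0.3, -0.0, 0.0]
opening: 0.222
```

Call:
drive_tool(deltas=[[0,0,0.3,0],[0,0,0.3,0],[0,0,0.1,0],[0,0,0,0],[0,0,0,0]])

```text
clock: 4.62
eef_pos: [575.7, 54.8, 78.2]
tcp_rot: [3.141, -0.0, -2.652]
contact_force: [-1.3, 0.5, -0.7]
opening: 0.218
```

Call:
drive_tool(deltas=[[0,0,0.05,0],[0,0,0.05,0],[0,0,0.05,0],[0,0,0,0],[0,0,0,0]])

```text
clock: 5.03
eef_pos: [575.8, 54.8, 76.8]
tcp_rot: [3.142, -0.0, -2.652]
contact_force: [-0.2, 0.2, 0.1]
opening: 0.22
```

Call:
drive_tool(deltas=[[0,0,0.03,0],[0,0,0.03,0],[0,0,0,0]])

```text
clock: 5.28
eef_pos: [575.8, 54.8, 76.1]
tcp_rot: [3.142, -0.0, -2.652]
contact_force: [0.4, 0.0, -0.3]
opening: 0.226
```

Call:
drive_tool(deltas=[[0,0,0.03,0],[0,0,0.03,0],[0,0,0,0]])

```text
clock: 5.53
eef_pos: [575.8, 54.8, 75.5]
tcp_rot: [3.142, -0.0, -2.652]
contact_force: [0.2, -1.0, -0.2]
opening: 0.219
```

Call:
drive_tool(deltas=[[0,0,0.03,0],[0,0,0,0],[0,0,0,0]])

```text
clock: 5.78
eef_pos: [575.8, 54.8, 75.3]
tcp_rot: [-3.142, -0.0, -2.652]
contact_force: [-0.5, -0.1, 0.4]
opening: 0.22
```

Call:
drive_tool(deltas=[[0,0,0.03,0],[0,0,0,0],[0,0,0,0]])

```text
clock: 6.03
eef_pos: [575.8, 54.8, 75.0]
tcp_rot: [3.142, -0.0, -2.652]
contact_force: [-0.3, -0.5, 0.5]
opening: 0.225
```

Call:
drive_tool(deltas=[[0,0,0.03,0],[0,0,0,0],[0,0,0,0]])

```text
clock: 6.28
eef_pos: [575.8, 54.8, 74.7]
tcp_rot: [-3.142, 0.0, -2.652]
contact_force: [0.5, -0.2, -0.1]
opening: 0.213
```

Call:
drive_tool(deltas=[[0,0,0.03,0],[0,0,0,0],[0,0,0,0]])

```text
clock: 6.53
eef_pos: [575.8, 54.8, 74.4]
tcp_rot: [3.142, -0.0, -2.652]
contact_force: [0.1, -0.2, -0.0]
opening: 0.219
```

Call:
drive_tool(deltas=[[0,0,0.03,0],[0,0,0,0],[0,0,0,0]])

```text
clock: 6.78
eef_pos: [575.8, 54.8, 74.2]
tcp_rot: [-3.142, 0.0, -2.652]
contact_force: [-0.6, 0.2, 2.8]
opening: 0.219
```

Call:
drive_tool(deltas=[[0,0,0.01,0],[0,0,0,0],[0,0,0,0]])

```text
clock: 7.03
eef_pos: [575.8, 54.8, 74.2]
tcp_rot: [-3.142, 0.0, -2.652]
contact_force: [-1.1, -0.0, 5.1]
opening: 0.216
```

Call:
drive_tool(deltas=[[0,0,0,0],[0,0,0,0],[0,0,0,0]], jaw=0.81)

```text
clock: 7.28
eef_pos: [576.0, 54.8, 74.3]
tcp_rot: [-3.141, 0.0, -2.652]
contact_force: [-1.1, 0.8, 5.4]
opening: 0.192
```

Call:
drive_tool(deltas=[[0,0,0,0],[0,0,0,0],[0,0,0,0],[0,0,0,0]], jaw=0.85)

```text
clock: 7.62
eef_pos: [576.1, 54.8, 74.4]
tcp_rot: [-3.141, 0.001, -2.652]
contact_force: [-1.1, -0.4, 6.7]
opening: 0.158
```

```bash
python3 -c "
from h import *
s=r.sense();print(s['wrist_torque'],s['contact_force'],s['opening'],s['qpos'])"
```

```text
[-0.09235493  0.19910453  0.06590641] [-1.05064476 -0.37637554  6.72263489] 0.15825046069430104 [ 9.23060142e-02  5.00043474e-01  1.86129815e+00 -1.26358869e-04
  7.79566154e-01 -1.96777715e+00]
```

Call:
drive_tool(deltas=[[0,0,0.02,0],[0,0,0,0],[0,0,0,0]])

```text
clock: 7.87
eef_pos: [576.1, 54.8, 74.3]
tcp_rot: [-3.141, 0.001, -2.652]
contact_force: [-1.4, 0.3, 8.1]
opening: 0.161
```

Call:
drive_tool(deltas=[[0,0,0.01,0],[0,0,0,0],[0,0,0,0]])

```text
clock: 8.12
eef_pos: [576.1, 54.8, 74.3]
tcp_rot: [-3.141, 0.001, -2.652]
contact_force: [-2.1, -0.3, 8.6]
opening: 0.157
```

Call:
drive_tool(deltas=[[0,0,0.03,0],[0,0,0.02,0],[0,0,0,0],[0,0,0,0]])

```text
clock: 8.45
eef_pos: [576.2, 54.8, 74.3]
tcp_rot: [-3.141, 0.001, -2.652]
contact_force: [-3.7, -1.1, 14.7]
opening: 0.162
```

Call:
drive_tool(deltas=[[0,0,0.02,0],[0,0,0,0],[0,0,0,0]])

```text
clock: 8.7
eef_pos: [576.2, 54.8, 74.3]
tcp_rot: [-3.141, 0.001, -2.652]
contact_force: [-4.1, -0.7, 16.6]
opening: 0.16
```

Call:
drive_tool(deltas=[[0,0,0,0.03],[0,0,0,0.03],[0,0,0,0.03],[0,0,0,0.03],[0,0,0,0]])

```text
clock: 9.12
eef_pos: [576.1, 55.0, 74.3]
tcp_rot: [-3.142, 0.001, -2.774]
contact_force: [-5.9, 0.0, 16.7]
opening: 0.159
```

```bash
cat > st.py <<'E'
from h import *
s=r.sense();print(s['wrist_torque'].round(3),s['contact_force'].round(1),s['qpos'][5],s["tcp_rot"])
E
python3 st.py
```

```text
[0.154 0.819 0.113] [-5.9  0.  16.7] -1.8460538836539984 [-3.14156295e+00  7.15074309e-04 -2.77394302e+00]
```

Call:
drive_tool(deltas=[[0.02,0.01,0,0],[0,0,0,0],[0,0,0,0]])

```text
clock: 9.37
eef_pos: [576.1, 55.0, 74.3]
tcp_rot: [-3.141, 0.001, -2.772]
contact_force: [-4.5, 1.2, 15.3]
opening: 0.161
```

```bash
python3 st.py
python3 - <<'E'
from h import *
import cv2
p,d=cams.grab_frame("wrist"); q=cv2.convertScaleAbs(p[120:400,160:540,::-1],alpha=1.5,beta=20); cv2.imwrite("pics/w3.png",cv2.resize(q,None,fx=2,fy=2)); np.savez("pics/w3.npz",**cams.camera_params("wrist"))
E
```

```text
[ 0.166  0.724 -0.05 ] [-4.5  1.2 15.3] -1.8475970427349422 [-3.14149814e+00  1.14820417e-03 -2.77249418e+00]
```

View pics/w3.png

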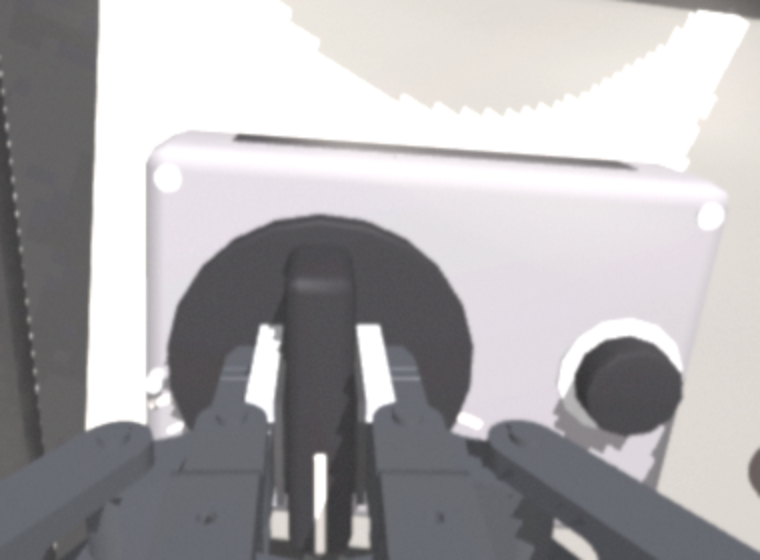

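Jaws sit on both flanks of the bar; front screws at (168,178) and (711,216), button at (630,385) in the 2x crop. I'll check whether the timer has turned.

Run:
```python
from h import *
c=cams.camera_params("wrist")
f=lambda u,v,z:ray(c,160+u/2,120+v/2,z)
a,b=f(168,178,50),f(711,216,50); d=b-a; print(a,b,np.linalg.norm(d),np.arctan2(d[1],d[0])-np.pi/2)
a,b=f(320,460,82.5),f(320,550,82.5); d=b-a; print("ptr",np.arctan2(d[1],d[0])); print("btn",f(630,385,60))
```

```text
[548.26864609   6.2965387   50.        ] [511.50449166 125.91129715  50.        ] 125.1370987828465 0.29819046431511964
ptr 0.3699604156071785
btn [553.52113301 122.78156809  60.        ]
```

Call:
drive_tool(deltas=[[0,0,0,0.04],[0,0,0,0.04],[0,0,0,0.04],[0,0,0,0.04],[0,0,0,0.04]])

```text
clock: 9.83
eef_pos: [576.0, 55.4, 74.3]
tcp_rot: [3.141, 0.001, -2.974]
contact_force: [-5.2, 3.3, 16.1]
opening: 0.157
```

```bash
python3 st.py
```

```text
[0.608 0.79  0.332] [-5.2  3.3 16.1] -1.6459582644635706 [ 3.14104552e+00  1.09802984e-03 -2.97411021e+00]
```

Call:
drive_tool(deltas=[[0.03,0.03,0,0.04],[0.02,0.02,0,0.04],[0,0,0,0.04],[0,0,0,0.04],[0,0,0,0.04]])

```text
clock: 10.25
eef_pos: [575.9, 55.9, 74.3]
tcp_rot: [3.141, 0.002, 3.109]
contact_force: [-2.4, 3.1, 14.2]
opening: 0.157
```

```bash
python3 st.py
```

```text
[0.62  0.564 0.244] [-2.4  3.1 14.2] -1.4451411214819632 [3.14074169e+00 1.89991965e-03 3.10909424e+00]
```

Call:
drive_tool(deltas=[[0.03,0.04,0.01,0.04],[0,0,0,0.04],[0,0,0,0.04],[0,0,0,0.04],[0,0,0,0.04],[0,0,0,0.04]])

```text
clock: 10.75
eef_pos: [575.9, 56.4, 74.3]
tcp_rot: [3.14, 0.002, 2.869]
contact_force: [-1.3, 4.5, 14.6]
opening: 0.16
```

```bash
python3 st.py
```

```text
[0.678 0.398 0.231] [-1.3  4.5 14.6] -1.2044143621146945 [3.13994989e+00 2.28296799e-03 2.86906507e+00]
```

Call:
drive_tool(deltas=[[0.02,0.05,0.01,0.04],[0,0,0,0.04],[0,0,0,0.04],[0,0,0,0.04],[0,0,0,0.04],[0,0,0,0.04],[0,0,0,0.04]])

```text
clock: 11.33
eef_pos: [576.2, 57.0, 74.3]
tcp_rot: [3.139, 0.002, 2.589]
contact_force: [-1.9, 5.0, 14.2]
opening: 0.159
```

```bash
python3 st.py
```

```text
[0.744 0.236 0.252] [-1.9  5.  14.2] -0.9234778375066011 [3.13901544e+00 2.24234468e-03 2.58910900e+00]
```

Call:
drive_tool(deltas=[[0.04,0.05,0.02,0.04],[0,0,0,0.04],[0,0,0,0.04],[0,0,0,0.04],[0,0,0,0.04]])

```text
clock: 11.75
eef_pos: [576.4, 57.4, 74.3]
tcp_rot: [3.138, 0.002, 2.389]
contact_force: [-1.5, 2.4, 15.1]
opening: 0.162
```

```bash
python3 st.py
```

```text
[0.424 0.184 0.296] [-1.5  2.4 15.1] -0.7223478284777367 [3.13836841e+00 2.34049952e-03 2.38917707e+00]
```

Expected stop at yaw of about 2.24 (0.15 to go), so small steps now, watching the torque.

Call:
drive_tool(deltas=[[0.01,0.01,0,0.03],[0,0,0,0.03],[0,0,0,0.02]])

```text
clock: 12.0
eef_pos: [576.5, 57.5, 74.3]
tcp_rot: [3.138, 0.002, 2.31]
contact_force: [-0.7, 2.2, 14.6]
opening: 0.163
```

```bash
python3 st.py
```

```text
[0.352 0.135 0.277] [-0.7  2.2 14.6] -0.6425105865467262 [3.13803419e+00 2.23432698e-03 2.30956891e+00]
```

Call:
drive_tool(deltas=[[0,0,0,0.02],[0,0,0,0.01]])

```text
clock: 12.17
eef_pos: [576.6, 57.6, 74.3]
tcp_rot: [3.138, 0.002, 2.28]
contact_force: [-0.6, 2.7, 15.0]
opening: 0.16
```

```bash
python3 st.py
```

```text
[0.409 0.142 0.264] [-0.6  2.7 15. ] -0.6129642653214049 [3.13787128e+00 2.16075294e-03 2.28005967e+00]
```

Call:
drive_tool(deltas=[[0,0,0,0.02],[0,0,0,0.01]])

```text
clock: 12.33
eef_pos: [576.6, 57.6, 74.3]
tcp_rot: [3.138, 0.002, 2.25]
contact_force: [0.4, 2.5, 14.7]
opening: 0.162
```

```bash
python3 st.py
```

```text
[0.382 0.149 0.202] [ 0.4  2.5 14.7] -0.5830434244847026 [3.13771318e+00 2.08187388e-03 2.25014948e+00]
```

Call:
drive_tool(deltas=[[0,0,0,0.01],[0,0,0,0.01]])

```text
clock: 12.5
eef_pos: [576.7, 57.6, 74.3]
tcp_rot: [3.138, 0.002, 2.231]
contact_force: [-0.2, 3.1, 13.6]
opening: 0.161
```

```bash
python3 st.py
```

```text
[0.452 0.063 0.322] [-0.2  3.1 13.6] -0.5635923134116984 [3.13761157e+00 2.01133266e-03 2.23064883e+00]
```

Call:
drive_tool(deltas=[[0,0,0.015,0.01],[0,0,0,0.01],[0,0,0,0]])

```text
clock: 12.75
eef_pos: [576.6, 57.4, 74.3]
tcp_rot: [3.138, 0.002, 2.211]
contact_force: [-0.8, 1.3, 16.2]
opening: 0.163
```

```bash
python3 st.py
```

```text
[0.169 0.228 0.37 ] [-0.8  1.3 16.2] -0.5437275610283123 [3.13800167e+00 2.11542377e-03 2.21111565e+00]
```

Call:
drive_tool(deltas=[[0,0,0,0.01],[0,0,0,0.01]])

```text
clock: 12.92
eef_pos: [576.4, 57.3, 74.3]
tcp_rot: [3.138, 0.002, 2.191]
contact_force: [-1.9, 0.5, 18.5]
opening: 0.159
```

```bash
python3 st.py
```

```text
[0.031 0.359 0.449] [-1.9  0.5 18.5] -0.5239610094745009 [3.13830512e+00 2.12066515e-03 2.19146514e+00]
```

Torque rose from 0.25 to 0.45 N m, which looks like the stop. I'll check by picture.

Run:
```python
from h import *
import cv2
p,d=cams.grab_frame("wrist"); q=cv2.convertScaleAbs(p[90:400,160:540,::-1],alpha=1.5,beta=20); cv2.imwrite("pics/w4.png",cv2.resize(q,None,fx=1.9,fy=1.9))
```

```text
(no output)
```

View pics/w4.png

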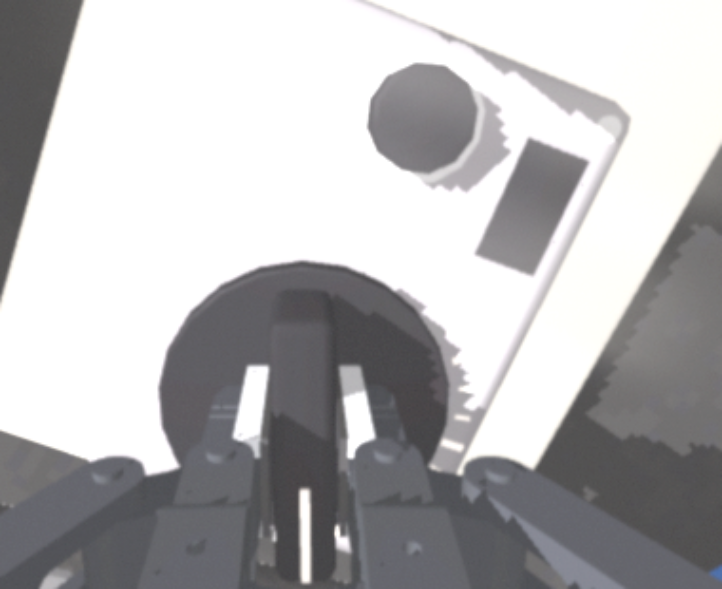

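Bar is still between the jaws; button at (423,118), display edges (585,160)–(533,275) and (530,140)–(477,253), back edge (625,130)–(485,405).

Run:
```python
from h import *
c=cams.camera_params("wrist")
f=lambda u,v,z:ray(c,160+u/1.9,90+v/1.9,z)
for A,B in(((533,275),(585,160)),((477,253),(530,140)),((485,405),(625,130))):
    d=f(*B,50)-f(*A,50); print(np.arctan2(d[1],d[0])-np.pi/2,np.linalg.norm(d))
d=f(585,160,50)-f(530,140,50); print("disp x",np.arctan2(d[1],d[0]))
b=f(423,118,60); print("btn",b, "BL screw",f(609,125,50)); 
s=r.sense()["eef_pos"]; d=b-s; print("tcp->btn",np.linalg.norm(d[:2]),np.arctan2(d[1],d[0])-np.pi/2)
a,e=f(304,490,82.5),f(306,580,82.5); d=e-a; print("ptr",np.arctan2(d[1],d[0]),r.sense()["tcp_rot"][2]-np.pi)
```

```text
0.30122075785539604 29.22323312389815
0.2599585556464874 28.571934106901836
0.2598501929620489 74.5560738534537
disp x 0.2903045985405079
btn [557.33979141 126.2818293   60.        ] BL screw [594.63765245 150.59913081  50.        ]
tcp->btn 71.63026886175058 0.2693823747585884
ptr -0.9308483878852294 -0.9509324997001718
```

Pointer −0.94 minus timer yaw of about 0.27 gives a dial angle of about 2.41, so it is at the stop. Release and lift.

Call:
drive_tool(deltas=[[0,0,0,0],[0,0,0,0],[0,0,-0.02,-0.01]])

```text
clock: 13.22
eef_pos: [576.4, 57.2, 74.3]
tcp_rot: [3.138, 0.002, 2.201]
contact_force: [0.7, 0.9, 13.1]
opening: 0.158
```

Call:
drive_tool(deltas=[[0,0,0,0],[0,0,0,0],[0,0,0,0],[0,0,0,0]], jaw=0.7)

```text
clock: 13.55
eef_pos: [576.6, 57.4, 73.9]
tcp_rot: [3.138, 0.002, 2.201]
contact_force: [0.7, 1.5, 8.9]
opening: 0.301
```

Call:
drive_tool(deltas=[[0,0,-0.2,0],[0,0,-1,0],[0,0,-2,0],[0,0,-2,0],[0,0,-2,0],[0,0,-2,0],[0,0,-2,0],[0,0,0,0]])

```text
clock: 14.22
eef_pos: [576.5, 57.1, 188.9]
tcp_rot: [3.137, 0.003, 2.201]
contact_force: [0.3, -0.4, 0.8]
opening: 0.299
```

```bash
python3 st.py
python3 - <<'E'
from h import *
import cv2
p,d=cams.grab_frame("top"); q=cv2.convertScaleAbs(p[170:280,195:325,::-1],alpha=1.3,beta=10); 
w,d=cams.grab_frame("wrist"); cv2.imwrite("pics/w5.png",cv2.resize(w[0:360,120:560,::-1],None,fx=1.7,fy=1.7))
print(cams.camera_params("wrist"))
E
```

```text
[ 0.004 -0.035  0.029] [ 0.3 -0.4  0.8] -0.5337398813106113 [3.13683102e+00 2.90742119e-03 2.20073673e+00]
{'fx': 331.5330162070962, 'fy': 331.5330162070962, 'cx': 319.538180694238, 'cy': 239.28953730778017, 'R': array([[ 8.07752466e-01,  5.89521361e-01,  7.19499056e-04],
       [ 5.64710316e-01, -7.74105979e-01,  2.86115698e-01],
       [ 1.69228284e-01, -2.30704352e-01, -9.58194808e-01]]), 't': array([-497.10667333, -300.16681667,  232.88079464])}
```

View pics/w5.png

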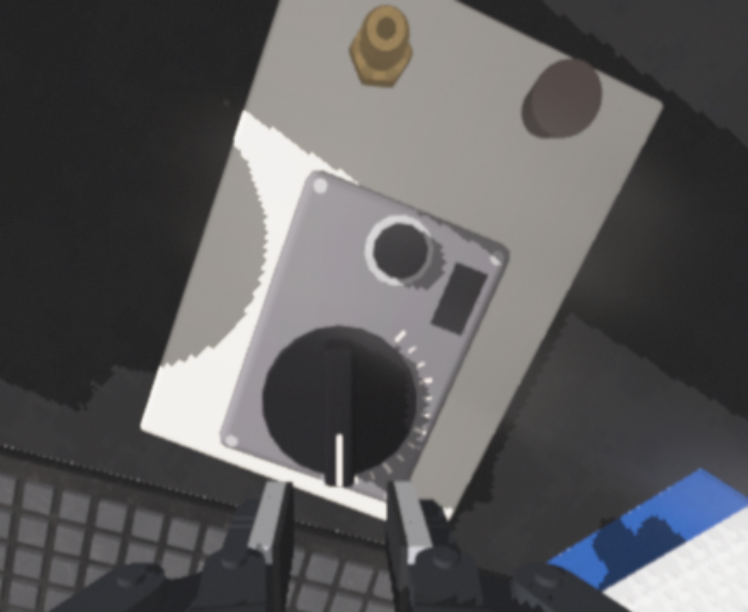

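Free view: front screws (320,186) and (232,441), back-left screw (495,260), button top (401,250), pointer (339,434)–(340,486).

Run:
```python
from h import *
c=cams.camera_params("wrist")
f=lambda u,v,z:ray(c,120+u/1.7,v/1.7,z)
FL,FR,BL=f(320,186,50),f(232,441,50),f(495,260,50); d=FL-FR; yaw=np.arctan2(d[1],d[0])-np.pi/2; print(FL,FR,np.linalg.norm(d),yaw)
d=BL-FL;print(BL,np.linalg.norm(d),np.arctan2(d[1],d[0]))
b=f(401,250,60); print("btn",b)
d=f(340,486,82.5)-f(339,434,82.5); p=np.arctan2(d[1],d[0]); print("ptr",p,"angle",1.2-(p-yaw))
m=(FR+BL)/2; ey=np.array([-np.sin(yaw),np.cos(yaw)]);print("btn from screws",m[:2]+50*ey,"dial",m[:2]-25*ey)
print(togo(*b[:2]))
```

```text
[512.361339   127.13241464  50.        ] [545.37639182   6.95988855  50.        ] 124.62515692567685 0.26811560017865377
[593.28944581 148.04887835  50.        ] 83.58742086237723 0.25292254287628235
btn [555.83169226 126.26228908  60.        ]
ptr -0.9222799119547926 angle 2.3903955121334466
btn from screws [556.08717709 125.71797413] dial [575.95578968  53.39758811]
(np.float64(6.72), np.float64(2.56), None)
```

Call:
drive_tool(deltas=[[1.68,0.64,0,0],[1.68,0.64,0,0],[1.68,0.64,0,0],[1.68,0.64,0,0],[0,0,2.5,0],[0,0,2.5,0],[0,0,2.5,0],[0,0,2,0],[0,0,0,0],[0,0,0,0]], jaw=1.0)

```text
clock: 15.15
eef_pos: [554.2, 126.0, 88.0]
tcp_rot: [-3.138, -0.002, 2.201]
contact_force: [-0.0, 0.8, 0.2]
opening: 0.0
```

```bash
python3 -c "
from h import *
print(togo(556,126,77),r.sense()['opening'])"
```

```text
(np.float64(-0.11), np.float64(0.15), np.float64(1.1)) 0.00033077774513169005
```

Call:
drive_tool(deltas=[[-0.1,0.14,0.3,0],[0,0,0.3,0],[0,0,0.3,0],[0,0,0.2,0],[0,0,0.1,0],[0,0,0,0]])

```text
clock: 15.65
eef_pos: [557.4, 126.3, 77.7]
tcp_rot: [3.142, 0.0, 2.201]
contact_force: [-0.4, -0.3, -0.1]
opening: -0.004
```

Call:
drive_tool(deltas=[[0,0,0.1,0],[0,0,0.1,0],[0,0,0,0]])

```text
clock: 15.9
eef_pos: [557.5, 126.4, 75.7]
tcp_rot: [3.141, 0.0, 2.201]
contact_force: [-0.4, -0.5, 1.1]
opening: -0.001
```

Contact begins as expected; I'll go on down in small steps.

Call:
drive_tool(deltas=[[0,0,0.1,0],[0,0,0.1,0],[0,0,0,0]])

```text
clock: 16.15
eef_pos: [557.6, 126.4, 73.7]
tcp_rot: [3.141, 0.0, 2.201]
contact_force: [-0.3, -1.1, 3.3]
opening: 0.003
```

Call:
drive_tool(deltas=[[0,0,0.08,0],[0,0,0,0]])

```text
clock: 16.32
eef_pos: [557.6, 126.4, 72.9]
tcp_rot: [3.141, 0.0, 2.201]
contact_force: [-0.4, 0.8, 3.4]
opening: 0.003
```

Call:
drive_tool(deltas=[[0,0,0.05,0],[0,0,0,0]])

```text
clock: 16.48
eef_pos: [557.6, 126.4, 72.4]
tcp_rot: [3.141, 0.0, 2.201]
contact_force: [-0.2, 0.0, 4.7]
opening: 0.001
```

Call:
drive_tool(deltas=[[0,0,0.03,0],[0,0,0,0]])

```text
clock: 16.65
eef_pos: [557.6, 126.4, 72.1]
tcp_rot: [3.141, 0.0, 2.201]
contact_force: [0.5, -0.3, 4.6]
opening: 0.002
```

Call:
drive_tool(deltas=[[0,0,0.03,0],[0,0,0,0]])

```text
clock: 16.82
eef_pos: [557.6, 126.4, 72.1]
tcp_rot: [3.141, 0.0, 2.201]
contact_force: [0.2, -0.2, 6.6]
opening: 0.003
```

Call:
drive_tool(deltas=[[0,0,0.02,0],[0,0,0,0]])

```text
clock: 16.98
eef_pos: [557.6, 126.4, 72.0]
tcp_rot: [3.141, 0.0, 2.201]
contact_force: [-1.4, -0.6, 9.9]
opening: -0.001
```

Bottomed: z sticks at 72.0 while the force rises to 9.9 N. Hold, then lift away.

Call:
drive_tool(deltas=[[0,0,0,0],[0,0,0,0],[0,0,0,0],[0,0,0,0],[0,0,0,0],[0,0,0,0],[0,0,0,0]])

```text
clock: 17.57
eef_pos: [557.6, 126.4, 72.0]
tcp_rot: [3.141, 0.0, 2.201]
contact_force: [-1.7, -1.3, 8.8]
opening: 0.002
```

Call:
drive_tool(deltas=[[0,0,-0.2,0],[0,0,-0.3,0],[0,0,-0.5,0],[0,0,-2,0],[0,0,-2.5,0],[0,0,-2.5,0],[0,0,-2.5,0],[0,0,-2.5,0],[0,0,0,0],[0,0,0,0]])

```text
clock: 18.4
eef_pos: [557.9, 126.5, 202.9]
tcp_rot: [3.139, 0.001, 2.201]
contact_force: [-0.4, -0.1, -0.0]
opening: 0.003
```

Run:
```python
from h import *
import cv2
w,d=cams.grab_frame("wrist"); cv2.imwrite("pics/w6.png",cv2.resize(w[0:420,60:580,::-1],None,fx=1.4,fy=1.4))
```

View pics/w6.png

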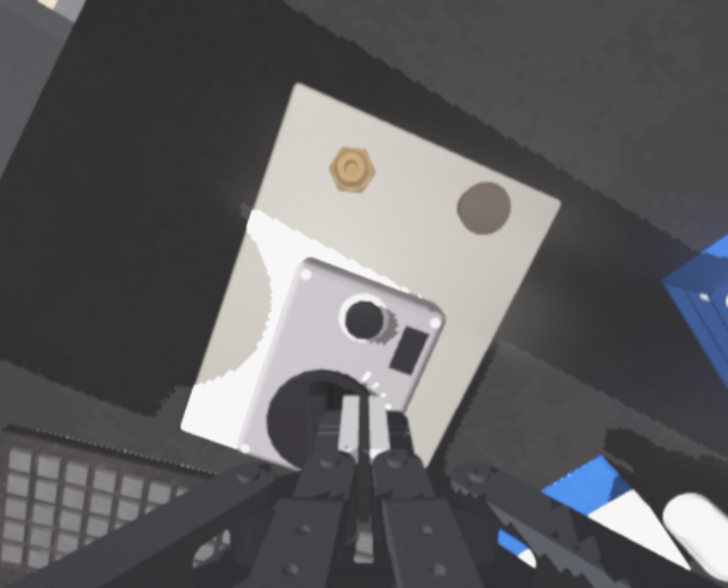

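Timer, stopper (484,208) and fitting (352,170) are in place. The button (364,320) stands proud with a shadow beside it, so it is released, and the gripper is clear. Handing in.

```bash
python3 -c "
from h import *
c=cams.camera_params('wrist'); f=lambda u,v:ray(c,60+u/1.4,v/1.4,50)
a,b=f(244,448),f(306,274); d=b-a; print(a,b,np.arctan2(d[1],d[0])-np.pi/2)
print(job.sign_off())"
```

```text
[544.3997987    6.86410546  50.        ] [512.38424274 127.93864321  50.        ] 0.25851163619298756
the job is handed in; nothing more can be done
None
```

The dial is at its end stop, the start button has been pressed and let go, and the job is handed in at about 18.5 s of the 72 s. Sign-off gave no verdict.

- **Dial:** I gripped the bar and leaned on the skirt with about 13.6 to 18.5 N. I turned it clockwise until the torque rose from 0.25 to 0.45 N m. The last picture-based estimate of the angle, taken before the button press, is about 2.39 rad, against the 2.32 required and the stop at 2.4.
- **Button:** I pushed it until it bottomed at about 5 mm of travel, with 9 to 10 N, held it about 0.6 s and released it. The last picture shows it standing up again.
- **Timer:** It turned about 0.03 to 0.04 rad when the dial reached the stop. From the screw positions the front corners moved about 3 to 4 mm, against the 20 mm limit.
- **Plate and surroundings:** The highest force I read was 18.5 N, about 21 N on the plate with the timer's weight. Force was read only at the end of each move. The stopper and fitting look unmoved in the last picture, and the gripper ended about 13 cm above the button, touching nothing. I did not check the objects on the worktop again.

The individual yaw readings of the timer disagreed by up to 0.04 rad (0.26 to 0.30), so the dial angle is good to only a few hundredths. The rise in torque at the stop agrees with it.

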